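Park the file stand under the low counter shelf

ROBOT

A 6-joint arm with a two-finger parallel gripper is mounted at the origin on the work surface. World frame = base frame: x ahead of the robot, y to its left, z up, the work surface at z = 0. Lengths are in m, angles in rad, forces in N, time in s.
With the tool pointing down it reaches from about 0.35 to 0.725 m from the base axis. Payload 6 kg.
Tool frame: the origin (TCP) lies on the centre line of the jaws, within the pads' length; the fingertips stand r.tip_reach ahead of it and the grasp point (between the pads) lies 6 mm ahead of it (r.tip_reach is the distance from the TCP to the fingertips, in m); z points along the fingers, y is the direction in which the jaws open and shut (so a half turn about z gives the same grasp; the last joint's range is limited). The gripper opens to 85 mm and grips with 20 to 120 N. Pads are 22 mm wide; open, the fingers measure 114 mm over their backs; the gripper's body (76 mm by 85 mm) begins 54 mm behind the grasp point. The pads swing forward as they close: fully open they stand 13 mm farther back than shut.
Start: joints at [-0.995, 0.04, 0.085, 0, -1.615, -0.334], TCP at [0.144, -0.583, 0.256] pointing down, gripper open.
Joint ranges: [-2.56, 2.56], [-1.29, 2.01], [-1.08, 1.49], [-3.29, 1.98], [-2.81, -0.18], [-2.99, 2.99]. Speed limits (rad/s): [2.57, 2.57, 3.01, 3.14, 3.14, 3.14].

INTERFACE

Orientations are given as a unit quaternion [x, y, z, w].
In Python, from station import r, vision, workorder gives the robot as it stands. The module is installed in compiled form; this text tells all that it offers.
- The arm moves only by the tool step_arm, never from a script. Its argument "targets" is a list that holds one entry, the list of rows, each a list of 7 numbers: the shift along the tool's x, y, z in units of 0.5 m (1.0 is 0.5 m), then the turn, a rotation vector about the tool's x, y, z in units of 90 degrees (1.0 is 90 degrees), then the gripper's target within -1 to 1 (shut at 1, half-way at 0, fully open at -1). A call has exactly 10 rows; each row is the pose to reach, as a shift and turn from the pose commanded when the call began, along the tool's axes at that moment; what a row does not reach only later rows make up. A row lasts 1/12 s, in which the tool goes at most 41.7 mm and 7.16 degrees, less where a joint would pass 70% of its speed; a pose out of reach is approached as far as the arm can. A call with a number of a shift or a turn outside -1 to 1 is refused whole. A call with a gripper value outside its range is refused whole. The fingers move at their own pace and stop on an object; "newtons" is the grip in N (left out, the last holds). Time passes only in rows, so rows that repeat a pose let the fingers close, or fill a call up. It gives the time, the measured TCP pose, the force and the opening at its end, in the units of the state.
- r.get_state(): the state, without advancing time (a new reading comes with each control period).
- vision.get_image(name): name is "scene" or "top" or "wrist"; returns a dict with "pixels" (400x640x3 uint8, red, green, blue), "intrinsics" (3x3 intrinsics, pixels), "eye" and "orientation" of the camera in the world. Camera axes: x right, y down, z forward; pixel columns grow to the right and rows downward; lengths in m; the calibration is good to about 2 mm. A picture is of the moment at which its call begins. There is no depth.
- workorder.hand_in(): hands the job in, once; it reports no verdict.
The state is a dict: "time": time; "qpos": joint angles; "qd": joint speeds; "tau": joint torques, N m; "ee_pos": TCP position; "orientation": TCP orientation; "force": force on the tool from outside, world axes, zero at the start; "moment": the same for the moment, N m; "finger_gap": finger opening in m.
Only numpy, scipy, OpenCV 4.12 (cv2) and the standard library are available. Lean on these libraries where they do the work, as an engineer would, in place of code of your own. Each camera call takes 0.05 s, during which the arm holds its last target.

TASK

Put the blue file stand away: push it along the counter with the fingertips, back first, in under the low steel shelf and onto the free blue mat, until it is fully home against the rail at the back, square and in the middle of its bay. Keep it flat on the counter all the way: do not pinch or lift it, and do not tip it, for the files standing in it have hardly any headroom. Leave the two parked stands and everything else where they are.

Things in the scene. Friction and masses are not known exactly. Their poses are not given: they have to be found in the camera images.
- stand_blue: the loose file stand to put away: steel block with a blue silicone insert and three rows of upright files with coloured handles. Footprint 80 mm (its x) by 96 mm (its y), origin at the centre of the underside, z up. Main block x -16 to +40 mm, 36 mm high, files reach 52 mm; low step x -40 to -16 mm, full width. Starts on the counter this side of the shelf, step towards the robot, up to 0.4 rad askew.
- step_front (a point): middle of the upright front face of the blue stand's low measuring step (step 20 mm high, 24 mm deep, 96 mm wide), at x = -40, z = 10 mm in the stand's frame: the face to push it home by. The stand weighs 0.25 to 0.5 kg and slides with up to about 4 N.
- mat: flat blue mat (0.6 mm, catches on nothing) of the free bay, fixed on the counter, half under the shelf. Its origin is where the blue stand's origin belongs, axes alike: x straight in under the shelf, y along the shelf to the left. It covers x -60 to +40 mm, y -52 to +52 mm; the first 37 mm lie in the open. The stand meets the back rail at x = +1 mm; home, its step stands out 17 mm beyond the shelf's edge.
- shelf: fixed low steel shelf, a bridge on two side legs (376 mm over the legs along y, 4 mm thick), 72 mm deep along x, open in front; origin at the centre of its footprint, x to the back. Plate underside 58 mm above the counter, top 62 mm, rear edge 72 mm. Three bays, centres 118 mm apart: 22 mm between stands when parked, about 18 mm to a leg, 6 mm over the files.
- shelf_edge (a point): middle of the lower front edge of the shelf plate, 58 mm above the counter, x = -36 mm in the shelf's frame.
- shelf_rail (a point): middle of the inner face of the 18 mm high rail along the shelf's back foot (x = +28, z = 9 mm in the shelf's frame), which the back of a parked stand comes up against.
- stand_green: steel file stand, the same shape as stand_blue, with a green insert, parked home under the shelf on its own green mat; origin and axes as for stand_blue. A bystander.
- stand_pink: steel file stand, the same shape as stand_blue, with a pink insert, parked home under the shelf on its own pink mat; origin and axes as for stand_blue. A bystander.
- points_a: flat white box of paper points with a yellow lid, 34 x 60 x 15 mm, lying on the rear half of the shelf top; origin at the centre of its underside. A bystander.
- points_b: the same with a red lid, also on the shelf top. A bystander.
- tape: heavy purple tape dispenser, 68 x 185 mm, 106 mm high, on the counter to the right; origin at the centre of its underside. A bystander.
- cartridges: open white box 75 x 105 mm full of upright glass cartridges, 61 mm high, on the counter to the right; origin at the centre of its underside. A bystander.
- dappen: small amber glass dappen dish, 42 mm across, 30 mm high, on the counter to the left; origin at the centre of its underside. A bystander.
- tweezers: steel dental tweezers 150 mm long, 5 mm high, lying along its x in the shallow steel tray at the left; origin at its middle. A bystander.
Not all that is in view belongs to the job. What is shaped like the stand_blue but red or yellow is not meant.

How it is judged:
By the outcome, as a careful person would: the job done as asked, in the order asked, and still so for the second after the job is handed in, with the robot touching nothing.
It also fails if it takes over 58 s, if anything falls off the work surface, if the arm or the gripper's body presses on something with over 40 N, if the wrist force passes 120 N, or if a joint passes its speed limit or range.

## Working session

There is one attempt and no reset: what is moved stays moved. The work goes in short steps, Python scripts to look and compute and a tool call to move; the robot and the scene stay as the last step left them, time stands still between calls to the robot, and variables do not carry over. Pictures are saved under pics/ and viewed, and the job is handed in when it is done.

Besides the shell and the picture viewer there is one more tool, called by a JSON object that holds its "api" and its "payload". step_arm: Moves the arm, as the interface text tells. Its arguments: {"type":"object","properties":{"targets":{"type":"array","items":{"type":"array","items":{"type":"array","items":{"type":"number","minimum":-1,"maximum":1}}}},"newtons":{"type":"number"}},"required":["targets"]}

```bash
mkdir -p pics
cat > h.py <<'E'
import numpy as np, cv2
from scipy.spatial.transform import Rotation as R
from station import r, vision, workorder
def grab(n,fn):
    d=vision.get_image(n); cv2.imwrite('pics/'+fn+'.png',cv2.cvtColor(d['pixels'],cv2.COLOR_RGB2BGR))
    np.savez('pics/'+fn+'.npz',**{k:np.array(v) for k,v in d.items()}); return d
def load(fn): return dict(np.load('pics/'+fn+'.npz'))
def rm(d):
    o=np.array(d['orientation'],float); return o if o.shape==(3,3) else R.from_quat(o).as_matrix()
def ray(d,uv,z):
    K=np.array(d['intrinsics']);v=rm(d)@np.linalg.solve(K,[uv[0],uv[1],1.]); e=np.array(d['eye']); return e+v*(z-e[2])/v[2]
def proj(d,p):
    K=np.array(d['intrinsics']);c=K@(rm(d).T@(np.array(p)-d['eye'])); return c[:2]/c[2]
E
python3 - <<'E'
from h import *
for n in ['scene','top','wrist']:
    d=grab(n,n+'0'); print(n,d['eye'],d['orientation'])
s=r.get_state();print(s,r.tip_reach)
E
```

```text
scene [0.93363815 0.32345411 0.95503834] [ 0.41555541  0.87041388 -0.23591301 -0.11848386]
top [0.30490233 0.00334847 1.29629262] [ 0.71409645 -0.69463305  0.06664823 -0.05576031]
wrist [ 0.07734901 -0.59920204  0.37233504] [0.61157995 0.77969676 0.10621754 0.08222384]
{'time': 0.15, 'qpos': array([-9.95307838e-01,  4.06802523e-02,  8.40589601e-02, -3.31056892e-04,
       -1.61548334e+00, -3.33687505e-01]), 'qd': array([ 0.00082612, -0.00400456,  0.00270175,  0.00126456,  0.00072778,
       -0.00085203]), 'tau': array([-1.51302465e-03, -3.68614662e+01,  3.47691214e+01,  6.93614513e+00,
       -4.40928052e-03, -2.69921873e-05]), 'ee_pos': array([ 0.14367818, -0.58232817,  0.25551597]), 'orientation': array([-1.20613380e-01,  9.92699329e-01,  6.60331294e-04, -1.38660384e-04]), 'force': array([-0.09671113,  0.26014266,  0.73634819]), 'moment': array([0.00845839, 0.03438419, 0.01920669]), 'finger_gap': 0.08562153259059689} 0.025
```

View pics/scene0.png

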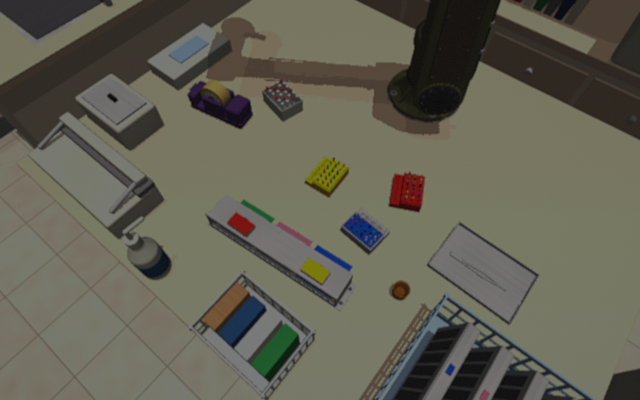

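View pics/top0.png

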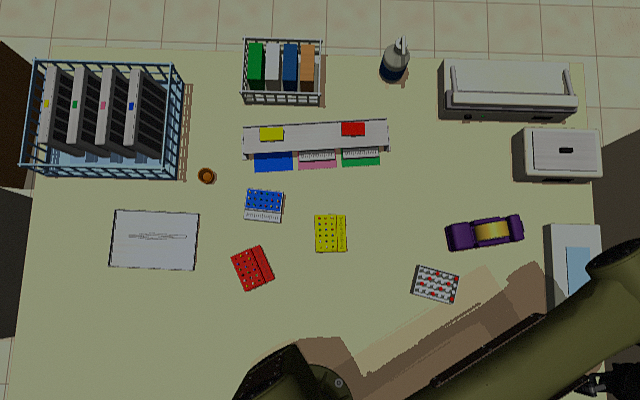

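View pics/wrist0.png

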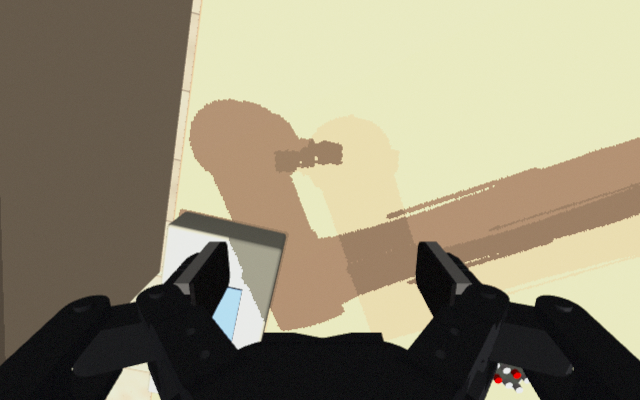

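In the top view, the stand candidates are blue at (264,205), yellow at (331,233) and red at (252,268). Only the first has the blue insert, and its step faces the robot. The free blue mat is at (273,161), next to the pink (318,158) and green (360,157) bays. I'll confirm with an enlarged crop.

Run:
```python
from h import *
d=load('top0');im=cv2.cvtColor(d['pixels'],cv2.COLOR_RGB2BGR)
im2=np.clip(im.astype(float)*1.5,0,255).astype('uint8')
cv2.imwrite('pics/c0.png',cv2.resize(im2[110:240,230:400],None,fx=4.6,fy=4.6,interpolation=cv2.INTER_CUBIC))
for n in ['scene0','top0']:
    d=load(n);hsv=cv2.cvtColor(d['pixels'],cv2.COLOR_RGB2HSV)
    m=cv2.inRange(hsv,(105,130,60),(125,255,255))
    k,l,st,c=cv2.connectedComponentsWithStats(m)
    for i in range(1,k):
        if st[i,4]>80:
            cn=cv2.findContours((l==i).astype('uint8'),0,2)[0][0]
            q=cv2.minAreaRect(cn);print(n,c[i],st[i,4],q,[cv2.boxPoints(q).round(1).tolist()])
            for z in (0,.036): print('  ',z,[ray(d,p,z)[:2].round(4).tolist() for p in cv2.boxPoints(q)])
d=load('top0');
for p in [(244,155),(387,150),(243,126),(386,120)]: print(p,ray(d,p,.062).round(4),)
```

```text
scene0 [362.63385827 230.10826772] 508 ((362.5081787109375, 229.59014892578125), (35.59425354003906, 17.92516326904297), 39.80556869506836) [[[343.1000061035156, 225.10000610351562], [354.6000061035156, 211.3000030517578], [381.8999938964844, 234.10000610351562], [370.3999938964844, 247.89999389648438]]]
   0 [[0.5256, 0.0831], [0.4745, 0.0822], [0.4835, 0.1755], [0.5329, 0.1746]]
   0.036 [[0.541, 0.0921], [0.4918, 0.0913], [0.5004, 0.181], [0.548, 0.1802]]
scene0 [333.15196078 257.85294118] 204 ((332.8876647949219, 257.6797790527344), (40.59791946411133, 5.087989807128906), 32.00538635253906) [[[314.29998779296875, 249.10000610351562], [317.0, 244.8000030517578], [351.3999938964844, 266.29998779296875], [348.79998779296875, 270.6000061035156]]]
   0 [[0.624, 0.0675], [0.6107, 0.0654], [0.6018, 0.1665], [0.6148, 0.168]]
   0.036 [[0.6356, 0.0771], [0.6229, 0.0751], [0.6143, 0.1724], [0.6268, 0.1738]]
scene0 [240.74554102 319.95838288] 841 ((240.8379364013672, 319.74481201171875), (16.692142486572266, 50.989925384521484), 41.6335334777832) [[[217.6999969482422, 333.29998779296875], [
[... 982 characters left out ...]
0.6602, 0.0679], [0.6076, 0.0642], [0.6007, 0.1666]]
   0.036 [[0.6435, 0.1664], [0.6503, 0.0661], [0.5992, 0.0625], [0.5925, 0.1621]]
top0 [263.32730561 199.66003617] 553 ((263.15850830078125, 199.5731658935547), (34.896366119384766, 18.331636428833008), 6.34019136428833) [[[244.8000030517578, 206.8000030517578], [246.8000030517578, 188.5], [281.5, 192.39999389648438], [279.5, 210.60000610351562]]]
   0 [[0.5055, 0.1868], [0.5549, 0.184], [0.5472, 0.091], [0.4978, 0.0944]]
   0.036 [[0.4999, 0.1817], [0.548, 0.179], [0.5404, 0.0886], [0.4924, 0.0919]]
(244, 155) [0.6307 0.1872 0.062 ]
(387, 150) [ 0.6554 -0.1819  0.062 ]
(243, 126) [0.7083 0.1939 0.062 ]
(386, 120) [ 0.7367 -0.1791  0.062 ]
```

View pics/c0.png

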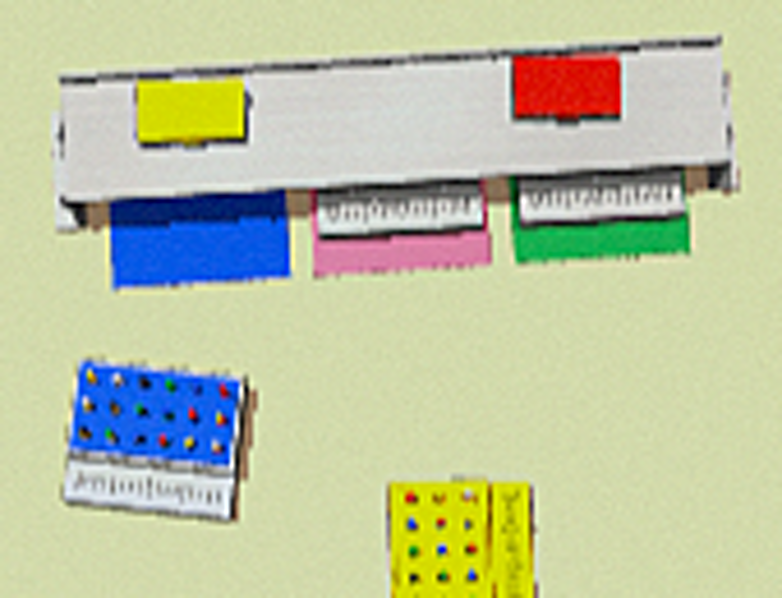

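The crop confirms it: blue insert, three rows of files, step towards the robot. The free mat sits at the left bay. Next I'll move the wrist camera over it for a finer measurement.

```bash
cat >> h.py <<'E'
def tq(psi): # tool down, tool y at yaw psi from world y
    y=np.array([-np.sin(psi),np.cos(psi),0]);z=np.array([0,0,-1.]);return np.stack([np.cross(y,z),y,z],1)
def rows(pts,p0=None,psi0=None):
    s=r.get_state(); R0=R.from_quat(s['orientation']).as_matrix() if psi0 is None else tq(psi0)
    p0=s['ee_pos'] if p0 is None else np.array(p0)
    for x,y,z,psi in pts:
        d=R0.T@(np.array([x,y,z])-p0)/.5; w=R.from_matrix(R0.T@tq(psi)).as_rotvec()/(np.pi/2)
        print(np.r_[d,w].round(4).tolist())
E
python3 - <<'E'
from h import *
s=r.get_state();print(R.from_quat(s['orientation']).as_matrix().round(3))
rows([(.45,-.25,.28,.076),(.42,.12,.28,.076)])
E
```

```text
[[-0.971 -0.239 -0.   ]
 [-0.239  0.971  0.001]
 [ 0.     0.001 -1.   ]]
[-0.754, 0.4987, -0.0484, 0.0008, -0.0001, 0.1056]
[-0.8729, 1.2315, -0.0474, 0.0008, -0.0001, 0.1056]
```

{"api": "step_arm", "payload": {"targets": [[[-0.754,0.4987,-0.048,0,0,0.1056,0.1],[-0.754,0.4987,-0.048,0,0,0.1056,0.1],[-0.754,0.4987,-0.048,0,0,0.1056,0.1],[-0.754,0.4987,-0.048,0,0,0.1056,0.1],[-0.754,0.4987,-0.048,0,0,0.1056,0.1],[-0.754,0.4987,-0.048,0,0,0.1056,0.1],[-0.754,0.4987,-0.048,0,0,0.1056,0.1],[-0.754,0.4987,-0.048,0,0,0.1056,0.1],[-0.754,0.4987,-0.048,0,0,0.1056,0.1],[-0.754,0.4987,-0.048,0,0,0.1056,0.1]]]}}

```text
time: 0.98
ee_pos: [0.4245, -0.2769, 0.2784]
orientation: [-0.038, 0.999, 0.0, 0.0]
force: [0.6, -0.9, 0.1]
finger_gap: 0.0383
```

Run:
```python
from h import *
s=r.get_state();print(s['ee_pos'],s['qpos'],s['finger_gap'],r.tip_reach)
rows([(.42,.12,.28,.076)])
```

```text
[ 0.42448715 -0.27691443  0.27837036] [-1.80048864e-01 -2.05406458e-01 -1.05813848e-01 -2.43774088e-04
 -1.67005433e+00 -1.31461364e+00] 0.038339056008137584 0.025
[-0.0515, 0.7922, -0.0031, 0.0001, 0.0002, 0.0001]
```

{"api": "step_arm", "payload": {"targets": [[[-0.0515,0.792,-0.003,0,0,0,0.1],[-0.0515,0.792,-0.003,0,0,0,0.1],[-0.0515,0.792,-0.003,0,0,0,0.1],[-0.0515,0.792,-0.003,0,0,0,0.1],[-0.0515,0.792,-0.003,0,0,0,0.1],[-0.0515,0.792,-0.003,0,0,0,0.1],[-0.0515,0.792,-0.003,0,0,0,0.1],[-0.0515,0.792,-0.003,0,0,0,0.1],[-0.0515,0.792,-0.003,0,0,0,0.1],[-0.0515,0.792,-0.003,0,0,0,0.1]]]}}

```text
time: 1.82
ee_pos: [0.4184, 0.1215, 0.2793]
orientation: [-0.039, 0.999, 0.0, -0.0]
force: [0.0, -0.6, -0.6]
finger_gap: 0.0383
```

Run:
```python
from h import *
grab('wrist','w1')
s=r.get_state();print(s['ee_pos'],s['qd'].round(3),s['finger_gap'])
```

```text
[0.41851866 0.12300656 0.2787094 ] [-0.077 -0.016 -0.023  0.005 -0.022  0.111] 0.03846003681610212
```

View pics/w1.png

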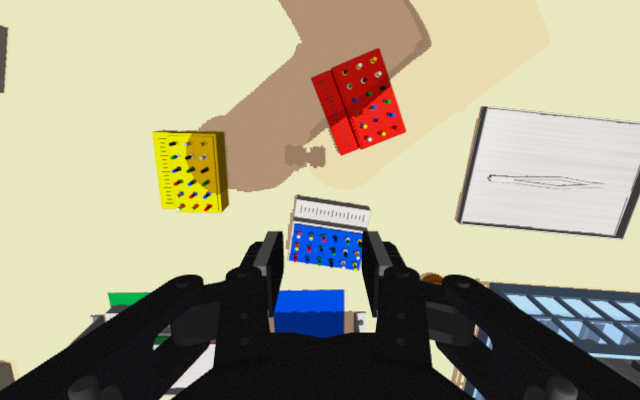

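The wrist view shows the stand at (327,235), the mat at (310,312) and red (358,100) and yellow (190,172) decoys. The camera looks robot-ward in this tool yaw, so at yaw +90° it will face the stand during the side push, and at +180° it will face the shelf.

Run:
```python
from h import *
rows([(.50,.25,.2,.86),(.50,.25,.2,1.647)])
```

```text
[-0.183, 0.24, 0.1574, 0.0009, -0.0006, -0.4964]
[-0.183, 0.24, 0.1574, 0.0012, -0.0002, -0.9974]
```

{"api": "step_arm", "payload": {"targets": [[[-0.183,0.24,0.157,0,0,-0.997,0.1],[-0.183,0.24,0.157,0,0,-0.997,0.1],[-0.183,0.24,0.157,0,0,-0.997,0.1],[-0.183,0.24,0.157,0,0,-0.997,0.1],[-0.183,0.24,0.157,0,0,-0.997,0.1],[-0.183,0.24,0.157,0,0,-0.997,0.1],[-0.183,0.24,0.157,0,0,-0.997,0.1],[-0.183,0.24,0.157,0,0,-0.997,0.1],[-0.183,0.24,0.157,0,0,-0.997,0.1],[-0.183,0.24,0.157,0,0,-0.997,0.1]]]}}

```text
time: 2.7
ee_pos: [0.5013, 0.2445, 0.2008]
orientation: [-0.618, 0.786, 0.0, -0.0]
force: [-0.1, -0.1, 0.6]
finger_gap: 0.0385
```

Run:
```python
from h import *
s=r.get_state();print(s['ee_pos'],s['qpos'].round(3))
rows([(.50,.25,.2,1.647)])
```

```text
[0.50129468 0.24445315 0.20081587] [ 0.814 -0.071 -0.126 -0.    -1.517 -1.052]
[-0.0102, 0.0051, 0.0016, 0.0004, -0.0003, -0.2005]
```

{"api": "step_arm", "payload": {"targets": [[[-0.01,0.005,0.0016,0,0,-0.2,0.1],[-0.01,0.005,0.0016,0,0,-0.2,0.1],[-0.01,0.005,0.0016,0,0,-0.2,0.1],[-0.01,0.005,0.0016,0,0,-0.2,0.1],[-0.01,0.005,0.0016,0,0,-0.2,0.1],[-0.01,0.005,0.0016,0,0,-0.2,0.1],[-0.01,0.005,0.0016,0,0,-0.2,0.1],[-0.01,0.005,0.0016,0,0,-0.2,0.1],[-0.01,0.005,0.0016,0,0,-0.2,0.1],[-0.01,0.005,0.0016,0,0,-0.2,0.1]]]}}

```text
time: 3.53
ee_pos: [0.5002, 0.25, 0.2004]
orientation: [0.731, -0.682, -0.0, -0.0]
force: [-0.1, 0.4, 0.1]
finger_gap: 0.0384
```

Run:
```python
from h import *
grab('wrist','w2')
s=r.get_state();print(s['ee_pos'],s['orientation'],s['qd'].round(3),s['finger_gap'])
```

```text
[0.50016905 0.25005795 0.20048263] [ 7.31087360e-01 -6.82283860e-01 -5.11830431e-05 -6.59679938e-05] [-0.     0.001  0.     0.     0.002  0.002] 0.03825831004600989
```

View pics/w2.png

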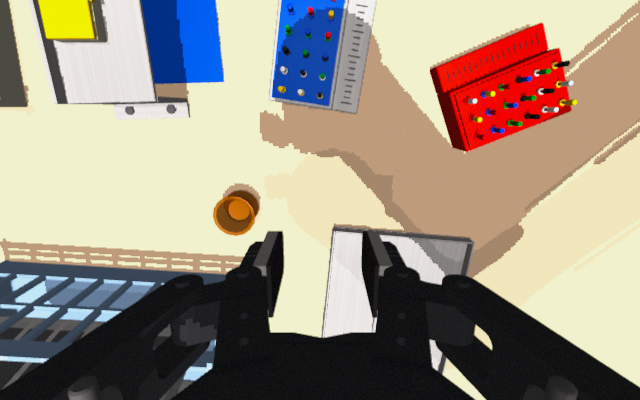

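The wrist view shows the stand's left face along (270,103)–(356,112), the mat's left edge at (158,84)–(223,81), the dappen dish at (236,214) and the fingertips at (275,238) and (372,238).

Run:
```python
from h import *
d=load('w2')
for nm,uv,z in [('mat L front',(223.5,81),0),('mat L in',(158,84),0),('mat front upper',(213.5,0),0),('standL back',(269,101),0),('standL front',(356,113),0),('standL front top',(357,113),.02),('dappen',(236,206),.0),('dappen top',(234,217),.03),('tray',(333,227),.01)]:
    print(nm,ray(d,uv,z).round(4))
im=cv2.cvtColor(d['pixels'],cv2.COLOR_RGB2BGR)
cv2.imwrite('pics/c2.png',cv2.resize(im[0:130,130:390],None,fx=3,fy=3))
```

```text
mat L front [0.5996 0.1655 0.    ]
mat L in [0.6622 0.1724 0.    ]
mat front upper [0.6074 0.0972 0.    ]
standL back [0.5558 0.1809 0.    ]
standL front [0.4704 0.1864 0.    ]
standL front top [0.4716 0.1861 0.02  ]
dappen [0.5883 0.2904 0.    ]
dappen top [0.5823 0.2915 0.03  ]
tray [0.4843 0.3033 0.01  ]
```

View pics/c2.png

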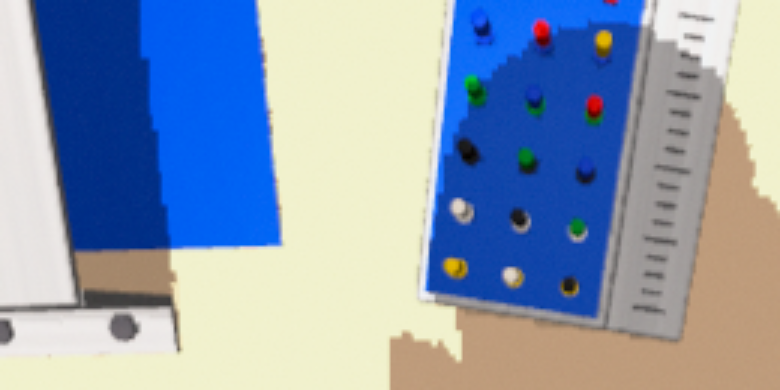

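Run:
```python
from h import *
P=[(.5025,.222,.2,1.647),(.5025,.222,.031,1.647)]
rows(P,(.50,.25,.20),1.647)
```

```text
[0.0562, -0.0007, 0.0, 0.0, 0.0, 0.0]
[0.0562, -0.0007, 0.338, 0.0, 0.0, 0.0]
```

{"api": "step_arm", "payload": {"targets": [[[0.056,0,0,0,0,0,0.1],[0.056,0,0.06,0,0,0,0.1],[0.056,0,0.12,0,0,0,0.1],[0.056,0,0.18,0,0,0,0.1],[0.056,0,0.23,0,0,0,0.1],[0.056,0,0.28,0,0,0,0.1],[0.056,0,0.31,0,0,0,0.1],[0.056,0,0.338,0,0,0,0.1],[0.056,0,0.338,0,0,0,0.1],[0.056,0,0.338,0,0,0,0.1]]]}}

```text
time: 4.42
ee_pos: [0.5019, 0.2218, 0.0311]
orientation: [0.731, -0.682, 0.0, 0.001]
force: [0.8, 0.8, -0.6]
finger_gap: 0.0385
```

Run:
```python
from h import *
grab('wrist','w3')
s=r.get_state();print(s['ee_pos'],s['force'].round(2))
rows([(.5066,.168,.031,1.647)],None,1.647)
```

```text
[0.50245419 0.22228525 0.03228187] [-0.22  0.66  0.96]
[0.1089, -0.0, 0.0026, 0.0, 0.0, 0.0]
```

View pics/w3.png

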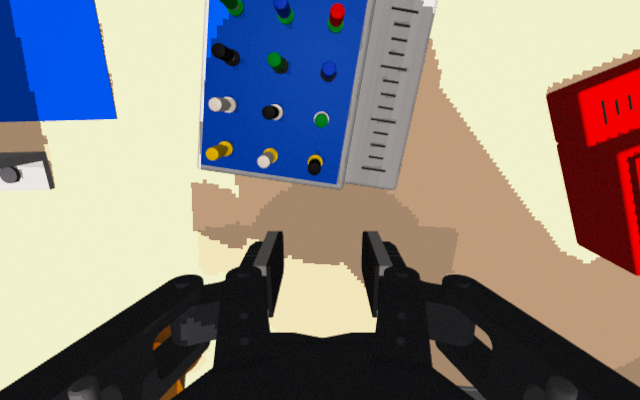

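Fingertips are down at the left face with a small gap. I'll push sideways slowly.

{"api": "step_arm", "payload": {"targets": [[[0.012,0,0.002,0,0,0,0.1],[0.024,0,0.002,0,0,0,0.1],[0.032,0,0.002,0,0,0,0.1],[0.037,0,0.002,0,0,0,0.1],[0.042,0,0.002,0,0,0,0.1],[0.047,0,0.002,0,0,0,0.1],[0.052,0,0.002,0,0,0,0.1],[0.057,0,0.002,0,0,0,0.1],[0.062,0,0.002,0,0,0,0.1],[0.067,0,0.002,0,0,0,0.1]]]}}

```text
time: 5.3
ee_pos: [0.5045, 0.1889, 0.0307]
orientation: [0.731, -0.682, -0.0, -0.0]
force: [-1.0, 2.6, 1.7]
finger_gap: 0.0384
```

{"api": "step_arm", "payload": {"targets": [[[0.004,0,0,0,0,0,0.1],[0.008,0,0,0,0,0,0.1],[0.012,0,0,0,0,0,0.1],[0.016,0,0,0,0,0,0.1],[0.02,0,0,0,0,0,0.1],[0.024,0,0,0,0,0,0.1],[0.028,0,0,0,0,0,0.1],[0.032,0,0,0,0,0,0.1],[0.036,0,0,0,0,0,0.1],[0.036,0,0,0,0,0,0.1]]]}}

```text
time: 6.13
ee_pos: [0.5057, 0.1702, 0.0304]
orientation: [0.731, -0.682, 0.0, 0.0]
force: [0.1, 0.2, 0.3]
finger_gap: 0.0385
```

Run:
```python
from h import *
d=grab('wrist','w4')
t=grab('top','t4')
s=r.get_state();print(s['ee_pos'],s['force'].round(2))
for d,n in ((t,'top'),):
    hsv=cv2.cvtColor(d['pixels'],cv2.COLOR_RGB2HSV)
    m=cv2.inRange(hsv,(105,130,40),(125,255,255))
    k,l,st,c=cv2.connectedComponentsWithStats(m)
    for i in range(1,k):
        if st[i,4]>80: print(c[i],st[i])
im=cv2.cvtColor(t['pixels'],cv2.COLOR_RGB2BGR)
cv2.imwrite('pics/c4.png',cv2.resize(np.clip(im[110:240,230:400]*1.5,0,255).astype('uint8'),None,fx=4.6,fy=4.6,interpolation=cv2.INTER_CUBIC))
```

```text
[0.50555195 0.17023179 0.03024759] [0.54 0.31 0.08]
[289.47619048  62.03312629] [282  44  15  37 483]
[272.83240223 161.3952514 ] [254 151  39  22 716]
[274.42915811 196.57289528] [258 187  32  20 487]
```

View pics/w4.png

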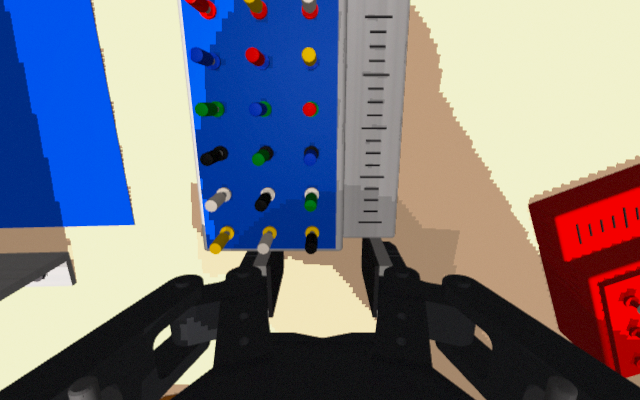

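View pics/c4.png

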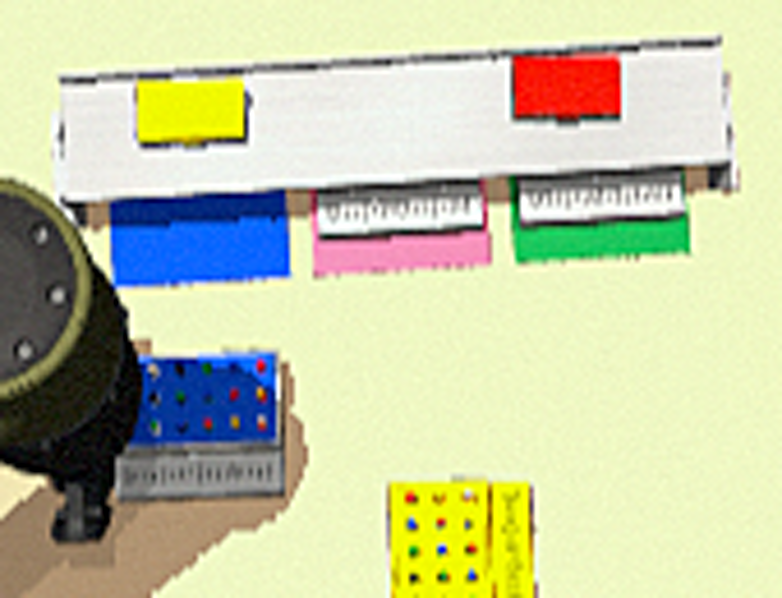

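The two-finger push turned the stand almost square. Now I'll measure it against the mat in this view.

Run:
```python
from h import *
d=load('w4')
hsv=cv2.cvtColor(d['pixels'],cv2.COLOR_RGB2HSV)
m=cv2.inRange(hsv,(105,130,40),(125,255,255))
def fitedge(vs,u0,u1,z,pick):
    P=[]
    for v in vs:
        u=np.where(m[v,u0:u1]>0)[0]
        if len(u): P.append(ray(d,((u.max()+1 if pick=='max' else u.min())+u0-.0,v+.5),z)[:2])
    P=np.array(P); return P
A=fitedge(range(5,215,5),0,160,0,'max'); vx,vy,x0,y0=cv2.fitLine(A.astype('f4'),cv2.DIST_HUBER,0,1e-6,1e-6).ravel()
print('mat front',np.arctan2(-vx,vy)%np.pi,x0,y0)
B=fitedge(range(100,240,5),170,345,.036,'max');vx,vy,x0,y0=cv2.fitLine(B.astype('f4'),cv2.DIST_HUBER,0,1e-6,1e-6).ravel()
print('insert front',np.arctan2(-vx,vy)%np.pi,x0,y0)
B=fitedge(range(100,240,5),170,345,.036,'min');vx,vy,x0,y0=cv2.fitLine(B.astype('f4'),cv2.DIST_HUBER,0,1e-6,1e-6).ravel()
print('insert back',np.arctan2(-vx,vy)%np.pi,x0,y0)
for uv,z in [((134,223.5),0),((0,228.5),0),((395,238),.02),((408,0),.02),((205,250),.036),((340,250),.036)]: print(uv,ray(d,uv,z).round(4))
t=load('t4')
for uv,z in [((230+277/4.6,110+352/4.6),.036),((230+285/4.6,110+475/4.6),.02),((230+282/4.6,110+495/4.6),0),((230+290/4.6,110+275/4.6),0),((230+113/4.6,110+285/4.6),0)]: print(uv,ray(t,uv,z).round(4))
```

```text
mat front 0.096485615 0.6052516 0.10421439
insert front 0.06984973 0.50275457 0.12411311
insert back 0.06832147 0.5521689 0.12786618
(134, 223.5) [0.5996 0.1653 0.    ]
(0, 228.5) [0.6672 0.1726 0.    ]
(395, 238) [0.4738 0.1559 0.02  ]
(408, 0) [0.4811 0.0635 0.02  ]
(205, 250) [0.5511 0.1592 0.036 ]
(340, 250) [0.4989 0.1556 0.036 ]
(290.2173913043478, 186.5217391304348) [0.5566 0.0666 0.036 ]
(291.95652173913044, 213.2608695652174) [0.4888 0.0602 0.02  ]
(291.30434782608694, 217.60869565217394) [0.48   0.0624 0.    ]
(293.04347826086956, 169.7826086956522) [0.61   0.0625 0.    ]
(254.56521739130434, 171.95652173913044) [0.6009 0.1656 0.    ]
```

Run:
```python
from h import *
def fl(P):
    vx,vy,x0,y0=cv2.fitLine(np.array(P,'f4'),cv2.DIST_HUBER,0,1e-6,1e-6).ravel(); 
    if vy<0: vx,vy=-vx,-vy
    return np.arctan2(-vx,vy),x0,y0
for n in ('top0','t4'):
    d=load(n);hsv=cv2.cvtColor(d['pixels'],cv2.COLOR_RGB2HSV).astype(int);sat=hsv[...,1]
    print(hsv[150:178:2,320].tolist()[:14])
    cols=[(256,289)],[(302,334)],[(345,378)]
    allP=[]
    for (c,),hr in zip(cols,[(105,125),(150,179),(55,80)]):
        P=[]
        for u in range(*c):
            col=(hsv[145:182,u,0]>=hr[0])&(hsv[145:182,u,0]<=hr[1])&(sat[145:182,u]>70)
            v=np.where(col)[0]
            if len(v): P.append(ray(d,(u+.5,145+v.max()+1),0)[:2])
        print(n,fl(P),len(P)); allP+=P
    print(n,'all',fl(allP))
    # shelf top rear edge/ front edge by gray contrast
```

```text
[[90, 23, 22], [30, 15, 67], [38, 9, 118], [45, 9, 119], [66, 8, 153], [15, 118, 13], [167, 106, 154], [168, 102, 145], [167, 103, 146], [6, 51, 144], [35, 57, 148], [35, 59, 146], [35, 58, 145], [37, 52, 147]]
top0 (np.float32(0.07689293), np.float32(0.6039689), np.float32(0.11564065)) 33
top0 (np.float32(0.07810409), np.float32(0.6159967), np.float32(-0.007404112)) 32
top0 (np.float32(0.101585105), np.float32(0.6262352), np.float32(-0.12221058)) 33
top0 all (np.float32(0.093263105), np.float32(0.6152639), np.float32(-0.0031199942))
[[75, 20, 25], [30, 4, 72], [15, 8, 134], [30, 4, 135], [70, 9, 174], [10, 77, 20], [167, 107, 172], [168, 103, 164], [168, 104, 162], [6, 53, 163], [34, 54, 166], [36, 54, 166], [36, 53, 164], [35, 54, 165]]
t4 (np.float32(0.080978), np.float32(0.60364443), np.float32(0.11724105)) 33
t4 (np.float32(0.07810409), np.float32(0.6159967), np.float32(-0.007404112)) 32
t4 (np.float32(0.101585105), np.float32(0.6262352), np.float32(-0.12221058)) 33
t4 all (np.float32(0.09322317), np.float32(0.6116884), np.float32(0.03463009))
```

The mats' front edges fitted together give a bay yaw of about 0.094. The stand is still 6–7 mm left of the bay axis and at yaw about 0.07, so it needs a small further push and turn.

{"api": "step_arm", "payload": {"targets": [[[0.002,0,0,0,0,-0.002,0.1],[0.004,0,0,0,0,-0.005,0.1],[0.006,0,0,0,0,-0.008,0.1],[0.008,0,0,0,0,-0.012,0.1],[0.01,0,0,0,0,-0.014,0.1],[0.012,0,0,0,0,-0.014,0.1],[0.013,0,0,0,0,-0.014,0.1],[0.013,0,0,0,0,-0.014,0.1],[0.013,0,0,0,0,-0.014,0.1],[0.013,0,0,0,0,-0.014,0.1]]]}}

```text
time: 7.07
ee_pos: [0.5061, 0.164, 0.0304]
orientation: [0.739, -0.674, 0.0, 0.0]
force: [0.1, 0.4, -0.2]
finger_gap: 0.0385
```

Run:
```python
from h import *
d=grab('wrist','w5')
s=r.get_state();p=s['ee_pos'];print(p,s['orientation'],s['force'].round(2))
rows([(p[0]-.006,p[1]+.05,.031,1.667),(p[0]-.006,p[1]+.05,.16,1.667)],None,None)
hsv=cv2.cvtColor(d['pixels'],cv2.COLOR_RGB2HSV)
m=cv2.inRange(hsv,(105,130,40),(125,255,255))
for pick in ('max','min'):
    P=[]
    for v in range(100,240,4):
        u=np.where(m[v,165:345]>0)[0]+165
        P.append(ray(d,(u.max()+1 if pick=='max' else u.min(),v+.5),.036)[:2])
    vx,vy,x0,y0=cv2.fitLine(np.array(P,'f4'),cv2.DIST_HUBER,0,1e-6,1e-6).ravel();print(pick,np.arctan2(-vx,vy)%np.pi,x0,y0)
```

```text
[0.50612691 0.16400503 0.03050548] [ 7.38620246e-01 -6.74121716e-01  1.20727557e-04  1.71415138e-04] [ 0.68  0.06 -0.63]
[-0.1007, 0.0028, -0.001, 0.0001, -0.0003, -0.0032]
[-0.1006, 0.0029, -0.259, 0.0001, -0.0003, -0.0032]
max 0.09097648 0.50434595 0.11619485
min 0.091067076 0.5535869 0.122425064
```

View pics/w5.png

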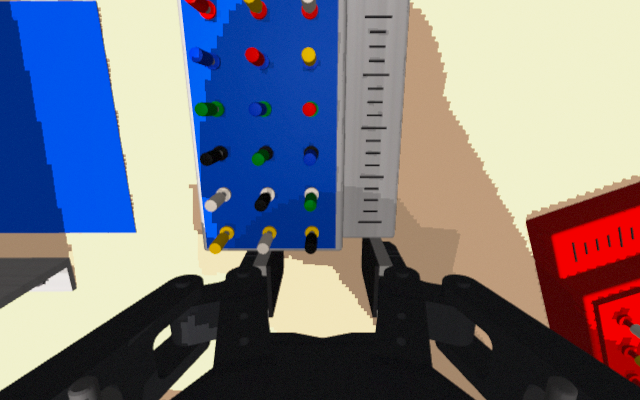

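Square now (0.091). Backing off and rising.

{"api": "step_arm", "payload": {"targets": [[[-0.03,0,0,0,0,0,0.1],[-0.07,0,0,0,0,0,0.1],[-0.1,0,0,0,0,0,0.1],[-0.1,0,-0.06,0,0,0,0.1],[-0.1,0,-0.14,0,0,0,0.1],[-0.1,0,-0.22,0,0,0,0.1],[-0.1,0,-0.3,0,0,0,0.1],[-0.1,0,-0.34,0,0,0,0.1],[-0.1,0,-0.34,0,0,0,0.1],[-0.1,0,-0.34,0,0,0,0.1]]]}}

```text
time: 7.95
ee_pos: [0.5019, 0.2151, 0.2021]
orientation: [0.739, -0.674, 0.0, -0.002]
force: [0.1, 0.4, -0.3]
finger_gap: 0.0384
```

Run:
```python
from h import *
rows([(.425,.105,.2,2.6),(.425,.105,.2,3.236)])
```

```text
[0.2052, 0.1733, 0.0034, -0.002, 0.0004, -0.5968]
[0.2052, 0.1733, 0.0034, -0.0022, -0.0002, -1.0016]
```

{"api": "step_arm", "payload": {"targets": [[[0.205,0.173,0.003,0,0,-1.0,0.1],[0.205,0.173,0.003,0,0,-1.0,0.1],[0.205,0.173,0.003,0,0,-1.0,0.1],[0.205,0.173,0.003,0,0,-1.0,0.1],[0.205,0.173,0.003,0,0,-1.0,0.1],[0.205,0.173,0.003,0,0,-1.0,0.1],[0.205,0.173,0.003,0,0,-1.0,0.1],[0.205,0.173,0.003,0,0,-1.0,0.1],[0.205,0.173,0.003,0,0,-1.0,0.1],[0.205,0.173,0.003,0,0,-1.0,0.1]]]}}

```text
time: 8.78
ee_pos: [0.4242, 0.1042, 0.1973]
orientation: [0.994, -0.111, -0.001, 0.001]
force: [0.4, -0.5, -0.3]
finger_gap: 0.0386
```

Run:
```python
from h import *
rows([(.425,.105,.2,3.236)])
```

```text
[0.0011, -0.0019, -0.0053, 0.0009, 0.0015, -0.2021]
```

{"api": "step_arm", "payload": {"targets": [[[0,0,-0.005,0,0,-0.202,0.1],[0,0,-0.005,0,0,-0.202,0.1],[0,0,-0.005,0,0,-0.202,0.1],[0,0,-0.005,0,0,-0.202,0.1],[0,0,-0.005,0,0,-0.202,0.1],[0,0,-0.005,0,0,-0.202,0.1],[0,0,-0.005,0,0,-0.202,0.1],[0,0,-0.005,0,0,-0.202,0.1],[0,0,-0.005,0,0,-0.202,0.1],[0,0,-0.005,0,0,-0.202,0.1]]]}}

```text
time: 9.62
ee_pos: [0.4247, 0.1041, 0.2014]
orientation: [0.999, 0.044, -0.0, -0.0]
force: [0.8, -0.4, -0.4]
finger_gap: 0.0386
```

Run:
```python
from h import *
grab('wrist','w6')
s=r.get_state();print(s['ee_pos'],s['orientation'],s['qpos'])
```

```text
[0.42473848 0.10406675 0.20142935] [ 9.99044934e-01  4.36945364e-02 -2.74740987e-05 -7.69048047e-05] [ 7.06186339e-01 -4.13579902e-01 -4.07819628e-01 -1.55074002e-04
 -1.57650532e+00  9.52026003e-01]
```

View pics/w6.png

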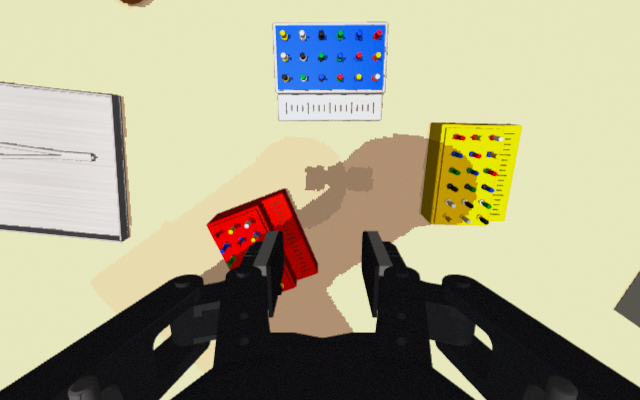

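The wrist view now shows the stand square-on: step front along (278,120)–(382,121), yellow decoy at (470,175) and red decoy at (265,240), close to the left finger's descent. I'll work out the clearances.

Run:
```python
from h import *
d=load('w6')
for n,uv,z in [('stepFL',(278,120),.01),('stepFR',(382,121),.01),('backL',(274.5,23),.036),('backR',(388,22.5),.036),('insFL',(274.5,92),.036),('insFR',(388,93),.036),('red',(289,191),.03),('red2',(317,271),.02),('yel',(429,222),.03),('yel0',(426,222),.0),('yel2',(436,124),.036)]:
    print(n,ray(d,uv,z).round(4))
```

```text
stepFL [0.4745 0.1506 0.01  ]
stepFR [0.4822 0.0511 0.01  ]
backL [0.5525 0.1537 0.036 ]
backR [0.5608 0.0619 0.036 ]
insFL [0.4991 0.1512 0.036 ]
insFR [0.5066 0.0541 0.036 ]
red [0.4106 0.1343 0.03  ]
red2 [0.3227 0.1005 0.02  ]
yel [ 0.3911 -0.0041  0.03  ]
yel0 [ 0.3804 -0.0127  0.    ]
yel2 [0.4845 0.0083 0.036 ]
```

Run:
```python
from h import *
rows([(.4504,.0982,.2,3.2356),(.4504,.0982,.031,3.2356)])
```

```text
[0.0501, 0.0162, 0.0029, -0.0001, 0.0, -0.0042]
[0.0501, 0.0162, 0.3409, -0.0001, 0.0, -0.0042]
```

{"api": "step_arm", "payload": {"targets": [[[0.05,0.016,0,0,0,-0.004,0.1],[0.05,0.016,0.06,0,0,-0.004,0.1],[0.05,0.016,0.12,0,0,-0.004,0.1],[0.05,0.016,0.18,0,0,-0.004,0.1],[0.05,0.016,0.23,0,0,-0.004,0.1],[0.05,0.016,0.28,0,0,-0.004,0.1],[0.05,0.016,0.31,0,0,-0.004,0.1],[0.05,0.016,0.34,0,0,-0.004,0.1],[0.05,0.016,0.34,0,0,-0.004,0.1],[0.05,0.016,0.34,0,0,-0.004,0.1]]]}}

```text
time: 10.5
ee_pos: [0.4501, 0.098, 0.0312]
orientation: [0.999, 0.047, -0.001, 0.0]
force: [0.8, -0.1, 0.7]
finger_gap: 0.0385
```

Run:
```python
from h import *
grab('wrist','w7')
s=r.get_state();print(s['ee_pos'],s['orientation'],s['force'].round(2))
```

```text
[0.45074508 0.09836957 0.03228073] [9.98892635e-01 4.70465325e-02 3.57059413e-04 2.63880720e-05] [0.44 0.19 0.63]
```

View pics/w7.png

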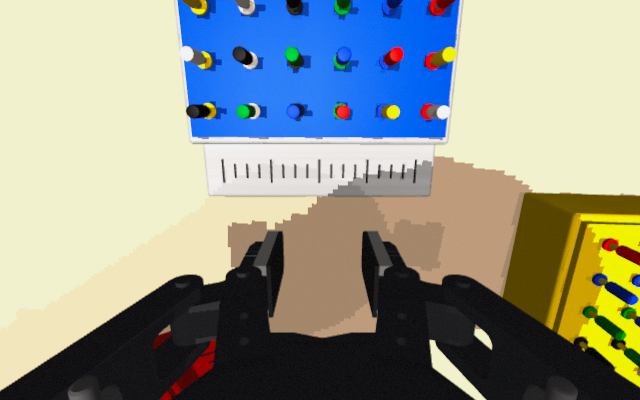

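The stand is centred between the fingers and square: step at columns 208–432, fingers centred at about 323. Now the push along the bay axis.

{"api": "step_arm", "payload": {"targets": [[[0.01,0,0.001,0,0,0,0.1],[0.02,0,0.001,0,0,0,0.1],[0.028,0,0.001,0,0,0,0.1],[0.036,0,0.001,0,0,0,0.1],[0.046,0,0.001,0,0,0,0.1],[0.056,0,0.001,0,0,0,0.1],[0.066,0,0.001,0,0,0,0.1],[0.076,0,0.001,0,0,0,0.1],[0.086,0,0.001,0,0,0,0.1],[0.096,0,0.001,0,0,0,0.1]]]}}

```text
time: 11.38
ee_pos: [0.4986, 0.1028, 0.0309]
orientation: [0.999, 0.047, -0.0, 0.0]
force: [-5.1, -0.8, 3.2]
finger_gap: 0.0383
```

{"api": "step_arm", "payload": {"targets": [[[0.01,0,0,0,0,0,0.1],[0.02,0,0,0,0,0,0.1],[0.03,0,0,0,0,0,0.1],[0.04,0,0,0,0,0,0.1],[0.05,0,0,0,0,0,0.1],[0.06,0,0,0,0,0,0.1],[0.069,0,0,0,0,0,0.1],[0.076,0,0,0,0,0,0.1],[0.08,0,0,0,0,0,0.1],[0.08,0,0,0,0,0,0.1]]]}}

```text
time: 12.22
ee_pos: [0.5385, 0.1067, 0.0308]
orientation: [0.999, 0.047, 0.0, -0.0]
force: [-0.7, 0.2, -0.8]
finger_gap: 0.0386
```

Run:
```python
from h import *
grab('wrist','w8')
s=r.get_state();p=s['ee_pos'];print(p,s['orientation'],s['force'].round(2))
d=p[:2]-np.array([.6644,.1193]);c,k=np.cos(.094),np.sin(.094);print('bay',c*d[0]+k*d[1],-k*d[0]+c*d[1])
```

```text
[0.53844404 0.10668143 0.03083279] [ 9.98897159e-01  4.69492121e-02  4.47449160e-04 -1.94775415e-04] [ 0.02 -0.41  0.11]
bay -0.1265842931788805 -0.0007404263045484964
```

View pics/w8.png

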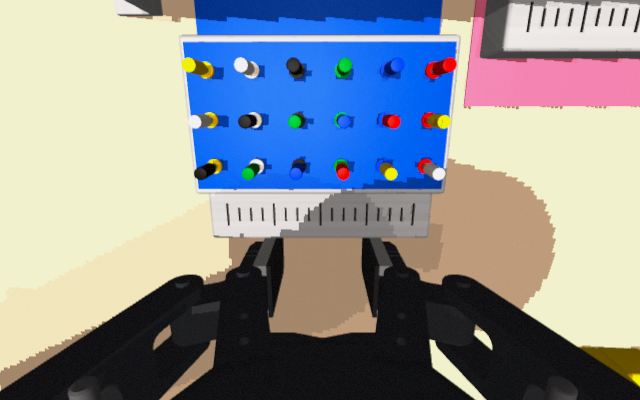

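Stand half-way over the mat. I'll check the lateral offset with rays: mat edges at about columns 195/441 near row 20, step corners at (214,236)/(429,236).

Run:
```python
from h import *
d=load('w8');s=r.get_state();p=s['ee_pos'];Rt=R.from_quat(s['orientation']).as_matrix()
hsv=cv2.cvtColor(d['pixels'],cv2.COLOR_RGB2HSV);m=cv2.inRange(hsv,(105,130,40),(125,255,255))
for v in range(2,34,6):
    u=np.where(m[v,150:460]>0)[0]+150
    a,b=ray(d,(u.min(),v+.5),0),ray(d,(u.max()+1,v+.5),0); print(v,u.min(),u.max(),[(Rt.T@(q-p))[:2].round(4).tolist() for q in (a,b)])
for n,uv,z in [('stepL',(214,236),.0),('stepL',(211.5,235),.02),('stepR',(428.5,236),.02),('stepR',(428,236),.0),('bL',(180.5,37),.036),('bR',(460.5,37),.036),('fL',(194.5,192),.036),('fR',(445.5,192),.036)]: print(n,(Rt.T@(ray(d,uv,z)-p))[:2].round(4))
```

```text
2 195 441 [[0.1083, -0.0528], [0.1082, 0.0507]]
8 195 440 [[0.1061, -0.053], [0.106, 0.0505]]
14 196 440 [[0.1038, -0.0528], [0.1037, 0.0507]]
20 196 440 [[0.1015, -0.0531], [0.1014, 0.051]]
26 197 439 [[0.0992, -0.0529], [0.0991, 0.0508]]
32 197 439 [[0.0969, -0.0531], [0.0968, 0.051]]
stepL [ 0.0029 -0.0546]
stepL [ 0.012  -0.0482]
stepR [0.0114 0.0471]
stepR [0.0028 0.0542]
bL [ 0.0882 -0.0456]
bR [0.088  0.0455]
fL [ 0.0359 -0.0467]
fR [0.0358 0.046 ]
```

Stand and mat centres agree within 1 mm and there's no skew. Continuing in, then creeping to the rail.

{"api": "step_arm", "payload": {"targets": [[[0.01,0,0,0,0,0,0.1],[0.02,0,0,0,0,0,0.1],[0.03,0,0,0,0,0,0.1],[0.04,0,0,0,0,0,0.1],[0.05,0,0,0,0,0,0.1],[0.06,0,0,0,0,0,0.1],[0.07,0,0,0,0,0,0.1],[0.079,0,0,0,0,0,0.1],[0.088,0,0,0,0,0,0.1],[0.096,0,0,0,0,0,0.1]]]}}

```text
time: 13.1
ee_pos: [0.5862, 0.1111, 0.0308]
orientation: [0.999, 0.047, -0.0, -0.0]
force: [-2.2, -0.2, 0.2]
finger_gap: 0.0379
```

{"api": "step_arm", "payload": {"targets": [[[0.006,0,0,0,0,0,0.1],[0.012,0,0,0,0,0,0.1],[0.018,0,0,0,0,0,0.1],[0.024,0,0,0,0,0,0.1],[0.03,0,0,0,0,0,0.1],[0.035,0,0,0,0,0,0.1],[0.038,0,0,0,0,0,0.1],[0.04,0,0,0,0,0,0.1],[0.042,0,0,0,0,0,0.1],[0.043,0,0,0,0,0,0.1]]]}}

```text
time: 13.93
ee_pos: [0.6072, 0.1131, 0.0309]
orientation: [0.999, 0.047, -0.0, -0.0]
force: [-1.5, 0.5, -1.3]
finger_gap: 0.0386
```

Run:
```python
from h import *
grab('wrist','w9')
s=r.get_state();p=s['ee_pos'];print(p,s['orientation'],s['force'].round(2))
d=p[:2]-np.array([.6644,.1193]);c,k=np.cos(.094),np.sin(.094);print('bay',c*d[0]+k*d[1],-k*d[0]+c*d[1])
```

```text
[0.6072401  0.11312297 0.03091424] [ 9.98893313e-01  4.70334805e-02 -1.90593518e-06 -3.10040157e-05] [-0.69 -0.39 -0.75]
bay -0.05748734266202138 -0.0007846389536859347
```

View pics/w9.png

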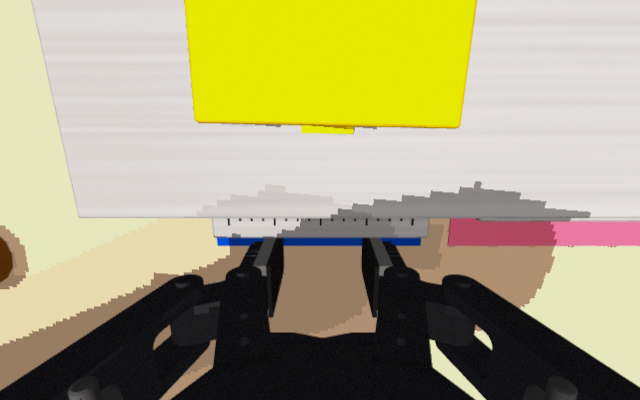

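About 7 mm to go. Creeping, watching the force for the rail.

{"api": "step_arm", "payload": {"targets": [[[0.0015,0,0,0,0,0,0.1],[0.003,0,0,0,0,0,0.1],[0.0045,0,0,0,0,0,0.1],[0.006,0,0,0,0,0,0.1],[0.0075,0,0,0,0,0,0.1],[0.009,0,0,0,0,0,0.1],[0.01,0,0,0,0,0,0.1],[0.011,0,0,0,0,0,0.1],[0.012,0,0,0,0,0,0.1],[0.013,0,0,0,0,0,0.1]]]}}

```text
time: 14.82
ee_pos: [0.6137, 0.1137, 0.031]
orientation: [0.999, 0.047, 0.0, -0.0]
force: [-2.1, 0.3, -1.0]
finger_gap: 0.0384
```

{"api": "step_arm", "payload": {"targets": [[[0.0005,0,0,0,0,0,0.1],[0.001,0,0,0,0,0,0.1],[0.0015,0,0,0,0,0,0.1],[0.002,0,0,0,0,0,0.1],[0.0025,0,0,0,0,0,0.1],[0.003,0,0,0,0,0,0.1],[0.0035,0,0,0,0,0,0.1],[0.004,0,0,0,0,0,0.1],[0.004,0,0,0,0,0,0.1],[0.004,0,0,0,0,0,0.1]]]}}

```text
time: 15.65
ee_pos: [0.6157, 0.1139, 0.031]
orientation: [0.999, 0.047, 0.0, -0.0]
force: [-0.3, 1.0, -0.3]
finger_gap: 0.0386
```

Run:
```python
from h import *
s=r.get_state();p=s['ee_pos'];print(p,s['orientation'],s['force'].round(2))
d=p[:2]-np.array([.6644,.1193]);c,k=np.cos(.094),np.sin(.094);print('bay',c*d[0]+k*d[1],-k*d[0]+c*d[1])
```

```text
[0.61567127 0.11391918 0.03095269] [ 9.98894618e-01  4.70056814e-02  4.57092875e-05 -7.12205176e-05] [-0.34  0.97 -0.28]
bay -0.049018656705001495 -0.0007833076984055673
```

No rail force yet; continuing in small steps.

{"api": "step_arm", "payload": {"targets": [[[0.0005,0,0,0,0,0,0.1],[0.001,0,0,0,0,0,0.1],[0.0015,0,0,0,0,0,0.1],[0.002,0,0,0,0,0,0.1],[0.0025,0,0,0,0,0,0.1],[0.003,0,0,0,0,0,0.1],[0.0035,0,0,0,0,0,0.1],[0.004,0,0,0,0,0,0.1],[0.0045,0,0,0,0,0,0.1],[0.005,0,0,0,0,0,0.1]]]}}

```text
time: 16.48
ee_pos: [0.616, 0.1139, 0.0309]
orientation: [0.999, 0.047, -0.003, 0.0]
force: [-14.1, 0.5, 8.3]
finger_gap: 0.0384
```

Run:
```python
from h import *
grab('wrist','w10')
s=r.get_state();p=s['ee_pos'];print(p,s['force'].round(2))
```

```text
[0.61604512 0.11393259 0.03094254] [-13.57   0.23   7.12]
```

View pics/w10.png

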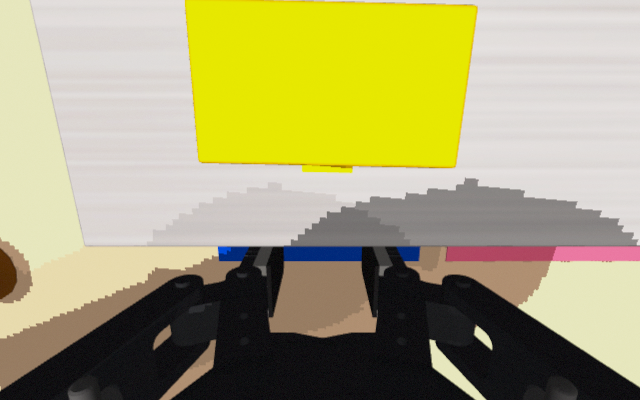

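At bay x ≈ −49 mm the force rose to 14 N and motion stopped: the rail, right where it should be. Backing straight off.

{"api": "step_arm", "payload": {"targets": [[[-0.005,0,0,0,0,0,0.1],[-0.01,0,0,0,0,0,0.1],[-0.03,0,0,0,0,0,0.1],[-0.07,0,0,0,0,0,0.1],[-0.13,0,0,0,0,0,0.1],[-0.18,0,0,0,0,0,0.1],[-0.18,0,-0.08,0,0,0,0.1],[-0.18,0,-0.16,0,0,0,0.1],[-0.18,0,-0.24,0,0,0,0.1],[-0.18,0,-0.3,0,0,0,0.1]]]}}

```text
time: 17.37
ee_pos: [0.5295, 0.1056, 0.1856]
orientation: [0.999, 0.047, 0.003, -0.001]
force: [0.3, 1.0, 0.9]
finger_gap: 0.0384
```

{"api": "step_arm", "payload": {"targets": [[[0,0,-0.05,0,0,0,0.1],[0,0,-0.1,0,0,0,0.1],[0,0,-0.1,0,0,0,0.1],[0,0,-0.1,0,0,0,0.1],[0,0,-0.1,0,0,0,0.1],[0,0,-0.1,0,0,0,0.1],[0,0,-0.1,0,0,0,0.1],[0,0,-0.1,0,0,0,0.1],[0,0,-0.1,0,0,0,0.1],[0,0,-0.1,0,0,0,0.1]]]}}

```text
time: 18.2
ee_pos: [0.5285, 0.1056, 0.2306]
orientation: [0.999, 0.047, -0.0, 0.0]
force: [-0.1, -0.1, -0.5]
finger_gap: 0.0385
```

Run:
```python
from h import *
d=grab('wrist','w11');t=grab('top','t11');grab('scene','s11')
im=cv2.cvtColor(t['pixels'],cv2.COLOR_RGB2BGR)
cv2.imwrite('pics/c11.png',cv2.resize(np.clip(im[110:240,230:400]*1.5,0,255).astype('uint8'),None,fx=4.6,fy=4.6,interpolation=cv2.INTER_CUBIC))
print(r.get_state()['ee_pos'])
```

```text
[0.52850155 0.10565701 0.23085984]
```

View pics/w11.png

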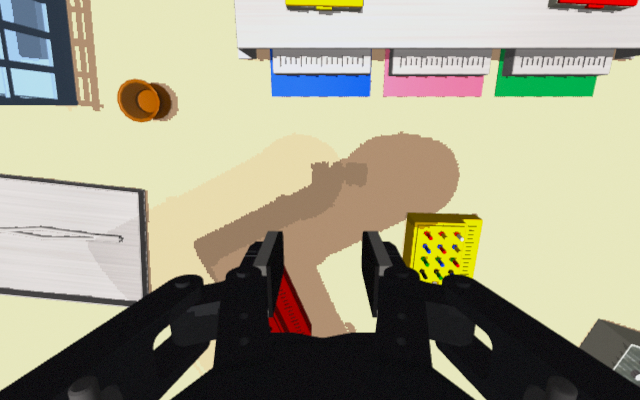

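View pics/c11.png

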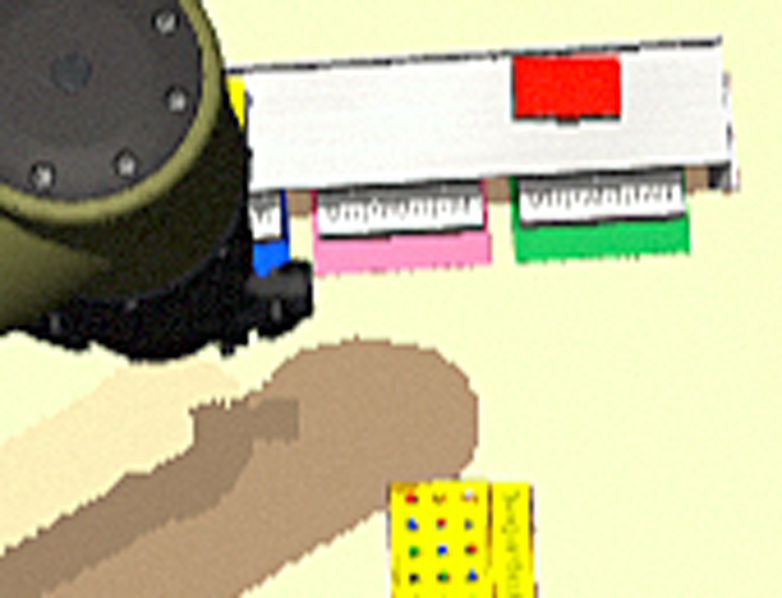

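View pics/s11.png

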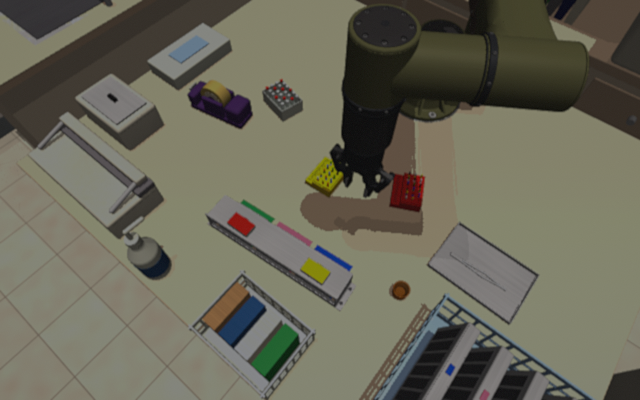

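The wrist view shows the blue step at (273–371, 50–75), matching pink (390–488) and green (512–610). I'll compare step offsets and depth to the mat fronts in numbers, and check the left-right centring.

Run:
```python
from h import *
d=load('w11');im=cv2.cvtColor(d['pixels'],cv2.COLOR_RGB2BGR)
cv2.imwrite('pics/c12.png',cv2.resize(im[35:105,255:625],None,fx=2.15,fy=4,interpolation=cv2.INTER_CUBIC))
hsv=cv2.cvtColor(d['pixels'],cv2.COLOR_RGB2HSV).astype(int)
O=np.array([.6644,.1193,0]);c,k=np.cos(.094),np.sin(.094);B=np.array([[c,-k,0],[k,c,0],[0,0,1]])
for nm,(h0,h1),(u0,u1) in [('blue',(105,125),(262,380)),('pink',(160,179),(380,494)),('green',(55,80),(494,605))]:
    m=(hsv[...,0]>=h0)&(hsv[...,0]<=h1)&(hsv[...,1]>80); m[:48]=0;m[105:]=0; m[:,:u0]=0;m[:,u1:]=0
    cols=[u for u in range(u0+25,u1-25,10)]
    top=[np.where(m[:,u])[0].min() for u in cols]; bot=[np.where(m[:,u])[0].max()+1 for u in cols]
    lr=np.where(m[88])[0]
    L,Rr=[B.T@(ray(d,(q,88.5),0)-O) for q in (lr.min(),lr.max()+1)]
    F=[ (B.T@(ray(d,(u+.5,t),0)-O))[0] for u,t in zip(cols,top)];M=[(B.T@(ray(d,(u+.5,t),0)-O))[0] for u,t in zip(cols,bot)]
    # step white at row 70
    w=(hsv[66,:,1]<35)&(hsv[66,:,2]>140); a=np.where(w[u0-5:u1+15])[0]+u0-5
    print(nm,'mat y',L[1].round(4),Rr[1].round(4),'front x',np.mean(M).round(4),'step base x',np.round(F,4).tolist(), 'white',a.min(),a.max())
for n,uv in [('blue',((274,73.5),(370.5,73.5))),('pink',((392,73.5),(488,73.5))),('green',((512,74),(609,74)))]:
    a=[B.T@(ray(d,q,.02)-O) for q in uv];print(n,np.round(a,4)[:,:2].tolist())
```

```text
blue mat y 0.0515 -0.0516 front x -0.0605 step base x [-0.039, -0.039, -0.039, -0.039, -0.039, -0.039, -0.039] white 273 394
pink mat y -0.0664 -0.1695 front x -0.06 step base x [-0.0401, -0.0401, -0.0401, -0.0401, -0.0401, -0.0401, -0.0401] white 393 489
green mat y -0.1843 -0.2885 front x -0.0602 step base x [-0.0402, -0.0402, -0.0402, -0.0402, -0.0402, -0.0403, -0.0403] white 489 610
blue [[-0.0394, 0.0459], [-0.0395, -0.0487]]
pink [[-0.0395, -0.0698], [-0.0396, -0.1639]]
green [[-0.0401, -0.1875], [-0.0402, -0.2826]]
```

View pics/c12.png

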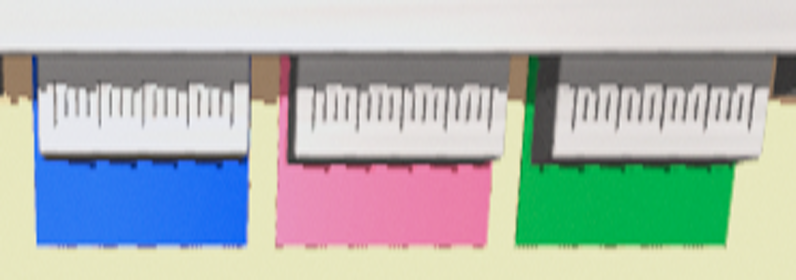

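```bash
python3 -c "
from h import *
print(workorder.hand_in(), r.get_state()['time'])"
```

```text
the job is handed in; nothing more can be done
the job is handed in; nothing more can be done
```

The blue stand is under the shelf on the blue mat, against the back rail, and the job is handed in. The last arm move ended at 18.2 s, against the 58 s limit.

**What I did:** I pushed the stand sideways with two fingertips, which brought it square and onto the bay's axis. Then I pushed it straight in by the step front. At the rail the arm stopped and the force rose to about 14 N. I then backed straight off and rose clear. The stand was never pinched or lifted.

**Final checks:**
- **Depth:** the step front is 39 mm ahead of the mat origin, which is exactly the home position.
- **Squareness:** the step front shows no measurable skew to the bay.
- **Centring:** the wrist view puts the stand 1 to 1.5 mm to the right of the bay's middle. Measured against the pink stand, the same view gives nearer 2.5 mm. The calibration is only good to about 2 mm, so I left it.
- **Other objects:** everything visible looks undisturbed: the pink and green stands, the boxes on the shelf, the dish, tweezers, tape and cartridges. I compared positions by eye rather than measuring them.

**Disagreement along the way:** the first estimates of the bay's angle were 0.07 to 0.08 rad from the blue mat alone. Fitting all three mat fronts gave about 0.093, so I used 0.094.

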